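# Find the loose hatch and push it open

## Robot

A 6-joint arm with a two-finger parallel gripper is mounted at the origin on a cart in front of the work surface, level with it; the furniture and walls round the work are solid. World frame = base frame: x ahead of the robot, y to its left, z up, the work surface at z = 0. Lengths are in m, angles in rad, forces in N, time in s.
With the tool pointing down it reaches from about 0.375 to 0.925 m from the base axis. Payload 5.7 kg.
Tool frame: the origin (TCP) lies midway between the tips of the shut fingers; the grasp point (between the pads) lies 19 mm behind it (arm.grip_depth is the distance from the TCP to the grasp point, in m); z points along the fingers, y is the line along which they close (so a half turn about z gives the same grasp; the last joint's range is limited). The gripper opens to 88 mm and grips with 3 to 60 N. Pads are 20 mm wide; open, the fingers measure 115 mm over their backs; the gripper's body (75 mm by 178 mm) begins 61 mm behind the grasp point.
Start: joints at [1.052, 0.359, 1.51, -0, 1.272, -0.115], TCP at [0.236, 0.552, 0.189] pointing down, gripper open.
Joint ranges: [-2.97, 2.97], [-1.01, 2.36], [0.21, 2.38], [-0.96, 4.11], [0.2, 2.71], [-2.98, 2.98]. Speed limits (rad/s): [2.39, 2.39, 3.14, 3.14, 3.14, 3.14].

## Interface

Orientations are given as a rotation vector (axis times angle).
In Python, from rig import arm gives the robot as it stands.
- The arm moves only by the tool play_rows, never from a script. Its arguments are lists of equal length, an entry for each row: "translation": the shift along the tool's x, y, z in units of 0.12 m (1.0 is 0.12 m), a list of three; "yaw": the turn about the tool's z in units of pi rad (1.0 is pi rad); "hand": the opening, from 0 (shut) to 1 (fully open). A call has 1 to 20 rows; each row shifts and turns the commanded pose from where the row before left it, along the tool's axes as they then stand; what a row does not reach is not made up. A row lasts 1/8 s, in which the tool goes at most 62.5 mm and 10.7 degrees, less where a joint would pass 70% of its speed; a pose out of reach is approached as far as the arm can. A call with a number of a shift or a turn outside -1 to 1 is refused whole. A call with a gripper value outside its range is refused whole. The fingers move at their own pace and stop on an object; "newtons" is the grip in N (left out, the last holds). Time passes only in rows, so rows that do not move let the fingers close. It gives the time, the measured TCP pose, the force, the opening and the grip force at its end, in the units of the state.
- arm.read_state(): the state, without advancing time (a new reading comes with each control period).
- arm.snapshot(name): name is "scene" or "top"; returns the picture (384x512x3 uint8, blue, green, red); there is no depth.
- arm.camera_params(name): a dict with "K" (3x3 intrinsics, pixels), "xyz" and "rotation" of the camera in the world. Camera axes: x right, y up, looking along -z (the intrinsics and any distortion apply to the point x, -y, -z); pixel columns grow to the right and rows downward; lengths in m; the calibration is good to about 2 mm. A picture is of the moment at which its call begins. camera_params takes no time and is no camera call.
- arm.job_done(): hands the job in; it is judged then, once.
The state is a dict: "t": time; "qpos": joint angles; "dq": joint speeds; "joint_torque": joint torques, N m; "position": TCP position; "tool_rot": TCP orientation; "wrist_force": force on the tool from outside, world axes, zero at the start; "wrist_torque": the same for the moment, N m; "opening": finger opening in m; "grasp_force": force on a finger pad.
Only numpy, scipy, OpenCV 4.12 (cv2) and the standard library are available. Lean on these libraries where they do the work, as an engineer would, in place of code of your own. Each camera call takes 0.05 s, during which the arm holds its last target. There are 200 camera calls.

## Task

Three of the four identical hatches on the blue parts box are packed solid from beneath and one is free to rock on its pivot: press the hatches gently near an end with the fingertips to find the one that gives, then push that end down until the hatch is wide open, so that the empty compartment can be filled. Force nothing, grasp nothing, leave the gauge block, the bolt and the clips where they are, and draw back clear of the hatch, which stays open by itself.

Things in the scene. Friction and masses are not known exactly. Their poses are not given: they have to be found in the camera images.
- hatch_box: Blue steel parts box fixed to the table, 150 mm (its x) by 420 mm (its y) by 85 mm high, origin at the centre of its underside, yaw up to 0.2 rad. In its flat top lie four identical aluminium hatches, flush, in a row along its y, 85 mm apart. Hatch 1 is at +y (the robot's left), hatch 4 at -y. A bar handle juts 22 mm from each end wall.
- box_top (a point): Centre of the box's flat top, 85 mm above the table. Each hatch is a plate 110 mm (box x) by 70 mm (box y), 5 mm thick, pivoted like a see-saw on its mid-line along the box's y; pressing on that line moves none. Which hatch is free changes from run to run and cannot be seen. Beneath the free one the box is empty for 60 mm.
- hatch_1 (a joint): tilt of hatch 1 (rad): 0 = flush and shut, positive = far end (box +x) down, negative = near end down, stops at +0.75 and -0.75. If free, it turns for about 3 N at a rubber pad, either way, and stays where it is left. If packed from beneath, it gives under 1 mm at its pads and then is solid.
- hatch_1_far (a point): top of the far black rubber pad (22 mm across, 1.5 mm high) of hatch 1, 36 mm from its pivot line toward box +x; moves with the hatch
- hatch_1_near (a point): top of the near black rubber pad (22 mm across, 1.5 mm high) of hatch 1, 36 mm from its pivot line toward box -x; moves with the hatch
- hatch_2 (a joint): tilt of hatch 2 (rad): 0 = flush and shut, positive = far end (box +x) down, negative = near end down, stops at +0.75 and -0.75. If free, it turns for about 3 N at a rubber pad, either way, and stays where it is left. If packed from beneath, it gives under 1 mm at its pads and then is solid.
- hatch_2_far (a point): top of the far black rubber pad (22 mm across, 1.5 mm high) of hatch 2, 36 mm from its pivot line toward box +x; moves with the hatch
- hatch_2_near (a point): top of the near black rubber pad (22 mm across, 1.5 mm high) of hatch 2, 36 mm from its pivot line toward box -x; moves with the hatch
- hatch_3 (a joint): tilt of hatch 3 (rad): 0 = flush and shut, positive = far end (box +x) down, negative = near end down, stops at +0.75 and -0.75. If free, it turns for about 3 N at a rubber pad, either way, and stays where it is left. If packed from beneath, it gives under 1 mm at its pads and then is solid.
- hatch_3_far (a point): top of the far black rubber pad (22 mm across, 1.5 mm high) of hatch 3, 36 mm from its pivot line toward box +x; moves with the hatch
- hatch_3_near (a point): top of the near black rubber pad (22 mm across, 1.5 mm high) of hatch 3, 36 mm from its pivot line toward box -x; moves with the hatch
- hatch_4 (a joint): tilt of hatch 4 (rad): 0 = flush and shut, positive = far end (box +x) down, negative = near end down, stops at +0.75 and -0.75. If free, it turns for about 3 N at a rubber pad, either way, and stays where it is left. If packed from beneath, it gives under 1 mm at its pads and then is solid.
- hatch_4_far (a point): top of the far black rubber pad (22 mm across, 1.5 mm high) of hatch 4, 36 mm from its pivot line toward box +x; moves with the hatch
- hatch_4_near (a point): top of the near black rubber pad (22 mm across, 1.5 mm high) of hatch 4, 36 mm from its pivot line toward box -x; moves with the hatch
- gauge_block: small steel block 22x56x12 mm lying on the box's top at its +y end, clear of the hatches; origin at the centre of its underside. Leave it alone.
- bolt: steel bolt 13x15x36 mm standing on the box's top at its -y end, clear of the hatches; origin at the centre of its underside. Leave it alone.
- clip_left: black moulded clip 46x67x28 mm lying on the table by the box's +y end; origin at the centre of its underside. Leave it alone.
- clip_right: black moulded clip 47x74x31 mm lying on the table by the box's -y end; origin at the centre of its underside. Leave it alone.

How it is judged:
By the outcome, as a careful person would: the job done as asked, in the order asked, and still so for the second after the job is handed in, with the robot touching nothing.
It also fails if it takes over 51 s, if anything falls off the work surface, if the arm or the gripper's body presses on something with over 40 N, if the wrist force passes 120 N, or if a joint passes its speed limit or range.

## Working session

There is one attempt and no reset: what is moved stays moved. The work goes in short steps, Python scripts to look and compute and a tool call to move; the robot and the scene stay as the last step left them, time stands still between calls to the robot, and variables do not carry over. Pictures are saved under pics/ and viewed, at most 10 in all, crops included, and the job is handed in when it is done.

Besides the shell and the picture viewer there is one more tool, called as name(argument=value, ...), one argument or row to a line, values as JSON. play_rows: Moves the arm, as the interface text tells. Its arguments: {"type":"object","properties":{"translation":{"type":"array","items":{"type":"array","items":{"type":"number"}}},"yaw":{"type":"array","items":{"type":"number"}},"hand":{"type":"array","items":{"type":"number"}},"newtons":{"type":"number"}},"required":["translation","yaw","hand"]}

```bash
mkdir -p pics; python3 - <<'E'
from rig import arm
import cv2
for n in("scene","top"):
    cv2.imwrite(f"pics/{n}0.png",arm.snapshot(n)); p=arm.camera_params(n); print(n,p)
s=arm.read_state(); print({k:s[k] for k in("t","position","tool_rot","wrist_force","opening")})
E
```

```text
scene {'K': array([[445.37103001,   0.        , 247.81091405],
       [  0.        , 445.37103001, 191.24559619],
       [  0.        ,   0.        ,   1.        ]]), 'xyz': array([-0.45617622, -0.74488648,  0.7055301 ]), 'rotation': array([ 1.01780225, -0.49228651, -0.82690753])}
top {'K': array([[379.15049059,   0.        , 256.16293102],
       [  0.        , 379.15049059, 194.8386434 ],
       [  0.        ,   0.        ,   1.        ]]), 'xyz': array([0.27513185, 0.02700734, 0.9581318 ]), 'rotation': array([ 0.172313  , -0.19190754, -1.69747317])}
{'t': 0.1, 'position': array([0.23542123, 0.55116785, 0.18782554]), 'tool_rot': array([-6.29790017e-01, -3.07733432e+00,  2.42162244e-03]), 'wrist_force': array([-0.05376446,  0.18938095,  0.06453446]), 'opening': 0.08800990602398977}
```

View pics/top0.png

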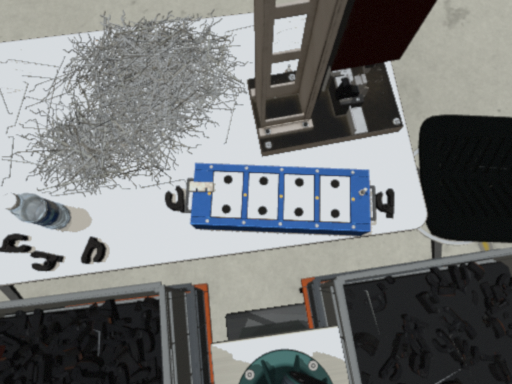

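View pics/scene0.png

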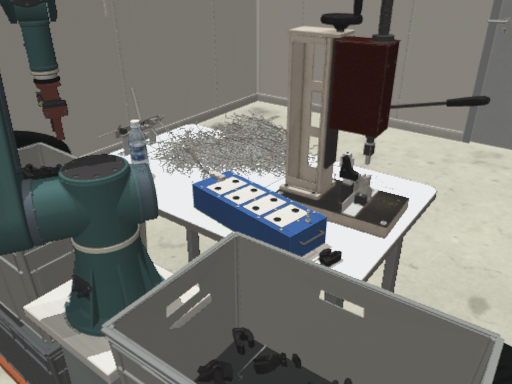

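The top view shows the box with white hatches at about (195–370, 165–232). The far pads are near row 182 and the near pads near row 210. Hatch 1 is at the left, and a press stand rises behind the box near column 270. I'll measure the pads next.

```bash
cat > h.py <<'E'
import numpy as np,cv2
from scipy.spatial.transform import Rotation as R
from rig import arm
def ray(n,uv,z):
    p=arm.camera_params(n);K=p["K"];Rm=R.from_rotvec(p["rotation"]).as_matrix()
    d=Rm@np.array([(uv[0]-K[0,2])/K[0,0],-(uv[1]-K[1,2])/K[1,1],-1])
    return p["xyz"]+d*(z-p["xyz"][2])/d[2]
E
python3 - <<'E'
from h import *
im=cv2.imread("pics/top0.png");g=im.max(2)
m=(g<80).astype(np.uint8);m[:170]=0;m[225:]=0;m[:,:212]=0;m[:,352:]=0
n,l,st,c=cv2.connectedComponentsWithStats(m)
P=[]
for i in range(1,n):
    if 15<st[i,4]<150: 
        # weighted centroid
        p=ray("top",c[i],.0865);P.append(p[:2]);print(c[i].round(1),st[i,4],p.round(4))
P=np.array(P)
if len(P)==8:
    P=P[np.argsort(-P[:,1])];ctr=P.mean(0)
    pr=P.reshape(4,2,2).mean(1); d=pr[0]-pr[3]; print("ctr",ctr,"pitch",np.linalg.norm(d)/3,"yaw",np.arctan2(-d[0],d[1]))
    print("pivots",pr)
s=arm.read_state();print(R.from_rotvec(s["tool_rot"]).as_matrix().round(3))
E
```

```text
[227.7 179.1] 41 [0.5232 0.0646 0.0865]
[263.1 180.6] 42 [ 0.5079 -0.0184  0.0865]
[299.  181.9] 41 [ 0.4934 -0.1027  0.0865]
[334.6 183.3] 42 [ 0.4785 -0.1859  0.0865]
[225.9 208.7] 43 [0.4523 0.0772 0.0865]
[262.  210.1] 43 [ 0.4376 -0.006   0.0865]
[298.3 211.6] 46 [ 0.4226 -0.0894  0.0865]
[334.8 213.1] 44 [ 0.4077 -0.1733  0.0865]
ctr [ 0.46539512 -0.05424445] pitch 0.08480421994242766 yaw -0.17623547584348206
pivots [[ 0.48771074  0.07088453]
 [ 0.47274449 -0.01222716]
 [ 0.4580193  -0.09604773]
 [ 0.44310594 -0.17958745]]
[[-0.92   0.393 -0.001]
 [ 0.393  0.92  -0.001]
 [ 0.    -0.002 -1.   ]]
```

play_rows(
  translation=[
    [0,0,0],
    [0,0,0],
    [-0.176,-0.255,0],
    [-0.176,-0.255,0],
    [-0.176,-0.255,0],
    [-0.176,-0.255,0],
    [-0.176,-0.255,0],
    [-0.176,-0.255,0],
    [-0.176,-0.255,0],
    [-0.176,-0.255,0],
    [-0.176,-0.255,0],
    [-0.176,-0.255,0],
    [-0.176,-0.255,0],
    [-0.176,-0.255,0],
    [-0.176,-0.255,0],
    [-0.176,-0.255,0],
  ],
  yaw=[-0.036,-0.036,0,0,0,0,0,0,0,0,0,0,0,0,0,0],
  hand=[0,0,0,0,0,0,0,0,0,0,0,0,0,0,0,0],
  newtons=5,
)

```text
t: 2.1
position: [0.4512, 0.0766, 0.1883]
tool_rot: [-0.279, -3.129, 0.0]
wrist_force: [0.9, 0.7, -0.5]
opening: 0.0003
grasp_force: 0.0
```

play_rows(
  translation=[
    [0,0,0.16],
    [0,0,0.2],
    [0,0,0.2],
    [0,0,0.15],
    [0,0,0.09],
    [0,0,0],
    [0,0,0],
  ],
  yaw=[0,0,0,0,0,0,0],
  hand=[0,0,0,0,0,0,0],
)

```text
t: 2.98
position: [0.4516, 0.0778, 0.0931]
tool_rot: [0.278, 3.128, 0.0]
wrist_force: [-0.1, 0.7, 0.5]
opening: 0.0004
grasp_force: 0.0
```

```bash
python3 - <<'E'
from h import *
a=arm.snapshot("top");b=arm.snapshot("scene")
f=lambda i,x,y,w,h:cv2.resize(i[y:y+h,x:x+w],(400,300),interpolation=cv2.INTER_CUBIC)
cv2.imwrite("pics/near1.png",np.hstack([f(a,180,140,120,90),f(b,170,130,160,120)]))
s=arm.read_state();print(s["position"],s["wrist_force"])
E
```

```text
[0.4517157  0.07786029 0.09324101] [ 0.33590877  0.66495619 -0.07038105]
```

View pics/near1.png

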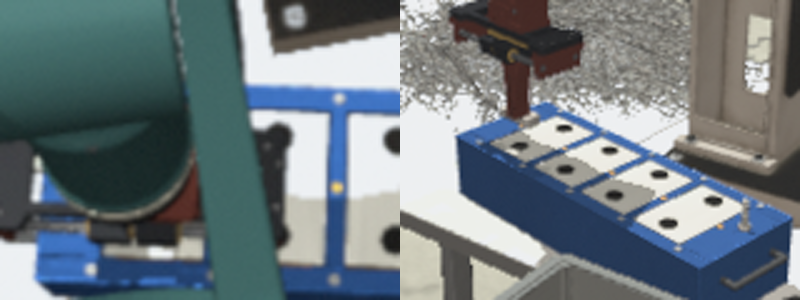

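The scene crop shows the fingertip (red, about crop (517,118)) higher in the picture than the hatch 1 near pad at (520,146). I'll check this by projecting the TCP.

```bash
cat >> h.py <<'E'
def proj(n,X):
    p=arm.camera_params(n);K=p["K"];c=R.from_rotvec(p["rotation"]).as_matrix().T@(np.array(X)-p["xyz"])
    return np.array([K[0,2]-K[0,0]*c[0]/c[2],K[1,2]+K[1,1]*c[1]/c[2]])
E
python3 - <<'E'
from h import *
f=lambda uv:(uv-[170,130])*2.5+[400,0]
print(f(proj("scene",[.4517,.0779,.0932])),f(proj("scene",[.4523,.0772,.0865])))
for z in (.12,.15,.2): print(z,f(proj("scene",[.4517,.0779,z])))
print(f(proj("scene",[.5232,.0646,.0865])),f(proj("scene",[.4077,-.1733,.0865])))
b=arm.snapshot("scene"); cv2.imwrite("pics/near2.png",cv2.resize(b[130:205,180:280],(800,600),interpolation=cv2.INTER_CUBIC))
E
```

```text
[516.87227825 140.69079869] [517.85165799 145.53350181]
0.12 [515.94731799 120.9974227 ]
0.15 [514.89178407  98.52399636]
0.2 [513.08354828  60.02475587]
[562.04558857 127.80284468] [666.29906077 222.8395633 ]
```

View pics/near2.png

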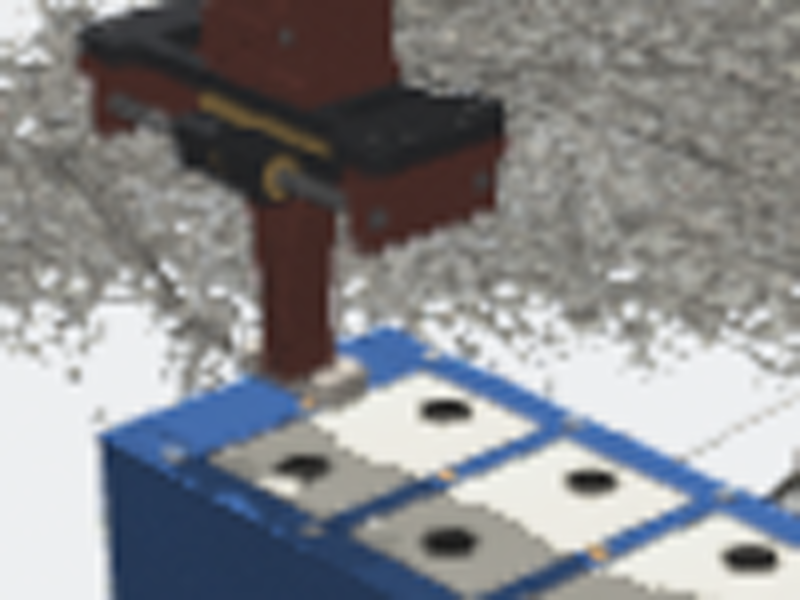

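```bash
python3 - <<'E'
from h import *
a=cv2.imread("pics/scene0.png");b=arm.snapshot("scene")
d=cv2.absdiff(a,b).max(2)
print(d[168:196,208:228]); print(b[172:196,216])
A=lambda i:cv2.resize(i[130:205,180:280],(400,300),interpolation=cv2.INTER_NEAREST)
cv2.imwrite("pics/d.png",np.hstack([A(a),A(b)]))
p=lambda z:print(z,proj("top",[.4517,.0779,z]));[p(z) for z in(.0932,.12,.173,.2)]
E
```

```text
[[  4   4   3   3  35  95  75 170 148 127 114 108 120  26   6   4   4   4
    3   3]
 [  3   4   2   2  41 123  88  98 114 103  99 123 128  32   2   3   2   4
    3   3]
 [  3   3   4   4  50 122 123 140 103  98  99 110 110  44   9   3   2   3
    3   4]
 [  2   3   4   3  38 170 177 179 142 120 131 112 112 145  51   4   3   3
    4   3]
 [  2   3   4   4  76 178 179 176 172 175 186 145 121 140  39   4   4   3
    3   2]
 [  3   3   4   4  79 163 175 176 175 173 170 176 177 125  20   3   4   4
    3   2]
 [  4   3   4   2  50  61 110 163 172 173 174 174 172 125  25   4   4   3
    3   3]
 [  3   3   2   3  30  62  92 133 153 154 157 156 133 101  19   4   3   3
    3   3]
 [  2   4   3   2  18  42  58  61  93  94 100  65  50  31   7   3   3   3
    3   3]
 [  4   4   4   2   2   8  18  37  44  28  40   6   4   4   3   2   2   3
    2   3]
 [  4   4   4   3   2   2   2   5   1   2   2   2   3   1   2   2   2   2
    3   3]
 [  3   4   2   3   4   3   4   3   3   3   3   3   3   3   2   2   3   3
    3   3]
 [  3   3   3   3   3   4   3   3   3   3   2   3   3   2   3   3   4   3
    2 
[... 1075 characters left out ...]
 74  75  68  50  36  53
   56  53]
 [  2   1   1   8  42  70  73  66  70  72  52  49  60  45  55  61  54  54
   37  45]
 [  1   1   2   2  23  51  53  66  73  68  65  71  57  52  61  54  55  61
   47  62]]
[[ 38  42  68]
 [ 37  41  68]
 [ 40  44  70]
 [ 38  42  69]
 [ 37  41  69]
 [ 63  68  83]
 [108 105 105]
 [141  99  75]
 [175 111  70]
 [162 103  65]
 [123  99  89]
 [143 149 151]
 [150 159 162]
 [149 159 161]
 [133 142 144]
 [ 56  59  59]
 [ 41  43  43]
 [113 120 122]
 [203 215 217]
 [205 216 218]
 [126 129 128]
 [100  71  54]
 [101  66  44]
 [ 98  64  42]]
0.0932 [225.41127332 208.4527997 ]
0.12 [224.43516904 206.18308019]
0.173 [222.3179487  201.25994188]
0.2 [221.1311481  198.50029361]
```

View pics/d.png

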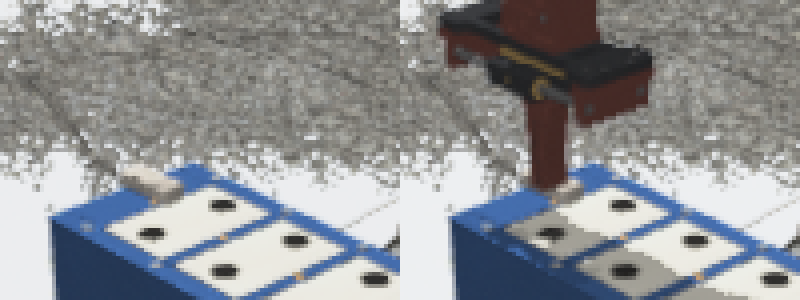

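```bash
python3 - <<'E'
from h import *
print("start tip proj",proj("scene",[.2354,.5512,.1878]),"body",proj("scene",[.2354,.5512,.268]))
print("tip on plane",[ray("scene",(217,177.3),z).round(3) for z in(.0932,.12)])
a=cv2.imread("pics/scene0.png");c=a[80:160,20:100]
cv2.imwrite("pics/s.png",cv2.resize(c,(480,480),interpolation=cv2.INTER_CUBIC))
E
```

```text
start tip proj [ 59.62564096 145.09377374] body [ 54.39373311 121.06639767]
tip on plane [array([0.501, 0.119, 0.093]), array([0.459, 0.081, 0.12 ])]
```

View pics/s.png

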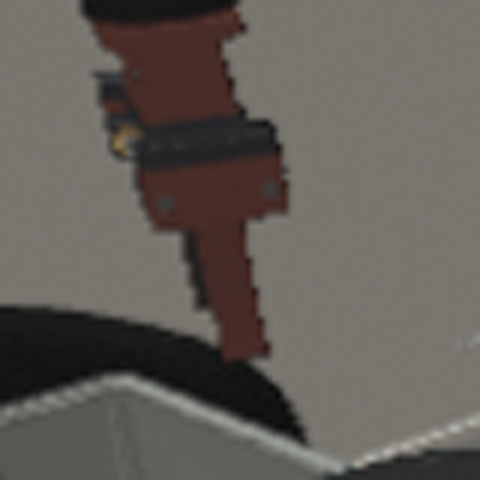

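The two views show the visible fingertip ending about 25 mm short of the nominal TCP (scene pixel (217,177)). I'll therefore feel for contact in small steps rather than trust the height.

play_rows(
  translation=[
    [0,0,0.015],
    [0,0,0.015],
    [0,0,0.01],
    [0,0,0.01],
    [0,0,0.01],
    [0,0,0],
  ],
  yaw=[0,0,0,0,0,0],
  hand=[0,0,0,0,0,0],
)

```text
t: 3.92
position: [0.451, 0.0778, 0.0852]
tool_rot: [-0.279, -3.129, 0.0]
wrist_force: [-0.2, 0.0, -0.2]
opening: 0.0009
grasp_force: 0.0
```

play_rows(
  translation=[
    [0,0,0.015],
    [0,0,0.015],
    [0,0,0.01],
    [0,0,0],
  ],
  yaw=[0,0,0,0],
  hand=[0,0,0,0],
)

```text
t: 4.42
position: [0.4509, 0.0778, 0.0804]
tool_rot: [-0.279, -3.129, 0.0]
wrist_force: [0.1, 0.6, -0.2]
opening: 0.0003
grasp_force: 0.0
```

play_rows(
  translation=[
    [0,0,0.015],
    [0,0,0.015],
    [0,0,0.015],
    [0,0,0.015],
    [0,0,0],
  ],
  yaw=[0,0,0,0,0],
  hand=[0,0,0,0,0],
)

```text
t: 5.05
position: [0.4509, 0.0778, 0.0732]
tool_rot: [-0.279, -3.129, 0.0]
wrist_force: [0.7, -0.2, -0.5]
opening: 0.0002
grasp_force: 0.0
```

```bash
python3 - <<'E'
from h import *
a=cv2.imread("pics/scene0.png");b=arm.snapshot("scene")
A=lambda i:cv2.resize(i[150:205,190:263],(400,300),interpolation=cv2.INTER_CUBIC)
cv2.imwrite("pics/d2.png",A(b)); t=arm.snapshot("top")
s=arm.read_state();print(s["position"],s["wrist_force"],s["joint_torque"])
E
```

```text
[0.45105389 0.07780016 0.07333312] [-0.96321998 -0.09879525 -0.06705116] [-1.73318364e-03 -3.99731183e+01 -1.88486946e+01 -8.92449443e-04
  7.63824885e-02  1.88305000e-05]
```

View pics/d2.png

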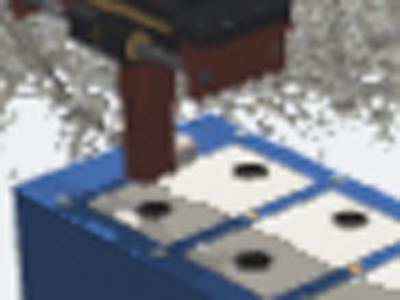

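The fingertip, at crop (150,180), is coming down toward the near pad of hatch 1 at (155,208), with about 15 mm left. I'll keep descending gently.

play_rows(
  translation=[
    [0,0,0.015],
    [0,0,0.015],
    [0,0,0.015],
    [0,0,0.015],
    [0,0,0],
  ],
  yaw=[0,0,0,0,0],
  hand=[0,0,0,0,0],
)

```text
t: 5.78
position: [0.4509, 0.0778, 0.066]
tool_rot: [-0.279, -3.129, 0.0]
wrist_force: [-1.5, 0.3, -1.1]
opening: 0.0002
grasp_force: 0.0
```

play_rows(
  translation=[
    [0,0,0.01],
    [0,0,0.01],
    [0,0,0],
  ],
  yaw=[0,0,0],
  hand=[0,0,0],
)

```text
t: 6.15
position: [0.451, 0.0778, 0.0637]
tool_rot: [-0.279, -3.129, 0.0]
wrist_force: [-0.2, -0.3, -0.7]
opening: 0.0007
grasp_force: 0.0
```

play_rows(
  translation=[
    [0,0,0.008],
    [0,0,0.008],
    [0,0,0],
  ],
  yaw=[0,0,0],
  hand=[0,0,0],
)

```text
t: 6.52
position: [0.451, 0.0778, 0.0618]
tool_rot: [-0.279, -3.129, 0.0]
wrist_force: [0.2, -0.3, -0.1]
opening: 0.0002
grasp_force: 0.0
```

play_rows(
  translation=[
    [0,0,0.008],
    [0,0,0.008],
    [0,0,0],
  ],
  yaw=[0,0,0],
  hand=[0,0,0],
)

```text
t: 6.9
position: [0.451, 0.0778, 0.0598]
tool_rot: [-0.279, -3.129, 0.0]
wrist_force: [0.8, -0.1, -0.3]
opening: 0.0005
grasp_force: 0.0
```

play_rows(
  translation=[
    [0,0,0.008],
    [0,0,0.008],
    [0,0,0],
  ],
  yaw=[0,0,0],
  hand=[0,0,0],
)

```text
t: 7.28
position: [0.451, 0.0778, 0.0579]
tool_rot: [-0.279, -3.129, 0.0]
wrist_force: [0.0, 0.1, 0.7]
opening: 0.0005
grasp_force: 0.0
```

```bash
cat > tip.py <<'E'
from h import *
b=arm.snapshot("scene").astype(int)
m=((b[...,2]-b[...,0])>15)&(b.max(2)<110)
s=arm.read_state();x,y,z=s["position"];u,v=proj("scene",s["position"]);print("tcp",s["position"].round(4),"px",u.round(1),v.round(1),s["wrist_force"].round(2))
u=int(round(u));c=range(u-6,u+8)
print([(i,int(np.where(m[120:int(v)+8,i])[0].max()+120) if m[120:int(v)+8,i].any() else None) for i in c])
E
python3 tip.py
```

```text
tcp [0.451  0.0778 0.0579] px 217.1 196.5 [-0.09  0.19  0.95]
[(211, 157), (212, 175), (213, 186), (214, 186), (215, 187), (216, 188), (217, 187), (218, 187), (219, 187), (220, 186), (221, 186), (222, 153), (223, 165), (224, 168)]
```

play_rows(
  translation=[
    [0,0,0.008],
    [0,0,0.008],
    [0,0,0.008],
    [0,0,0],
  ],
  yaw=[0,0,0,0],
  hand=[0,0,0,0],
)

```text
t: 7.82
position: [0.451, 0.0778, 0.055]
tool_rot: [-0.278, -3.129, 0.0]
wrist_force: [1.1, -0.3, -0.4]
opening: 0.0002
grasp_force: 0.0
```

play_rows(
  translation=[
    [0,0,0.008],
    [0,0,0.008],
    [0,0,0],
  ],
  yaw=[0,0,0],
  hand=[0,0,0],
)

```text
t: 8.2
position: [0.451, 0.0778, 0.0531]
tool_rot: [-0.279, -3.129, 0.0]
wrist_force: [-0.3, -0.7, -0.2]
opening: 0.0006
grasp_force: 0.0
```

play_rows(
  translation=[
    [0,0,0.008],
    [0,0,0.008],
    [0,0,0],
  ],
  yaw=[0,0,0],
  hand=[0,0,0],
)

```text
t: 8.57
position: [0.4511, 0.0778, 0.0521]
tool_rot: [0.278, 3.129, -0.0]
wrist_force: [-2.9, -0.2, 12.4]
opening: 0.0005
grasp_force: 6.1
```

```bash
python3 tip.py; python3 - <<'E'
from h import *
b=arm.snapshot("scene")
cv2.imwrite("pics/d3.png",cv2.resize(b[150:205,190:263],(800,600),interpolation=cv2.INTER_CUBIC))
E
```

```text
tcp [0.4511 0.0778 0.0521] px 217.2 198.2 [-2.72  0.1  11.75]
[(211, 174), (212, 175), (213, 187), (214, 187), (215, 189), (216, 189), (217, 189), (218, 188), (219, 188), (220, 188), (221, 187), (222, 166), (223, 167), (224, 170)]
```

View pics/d3.png

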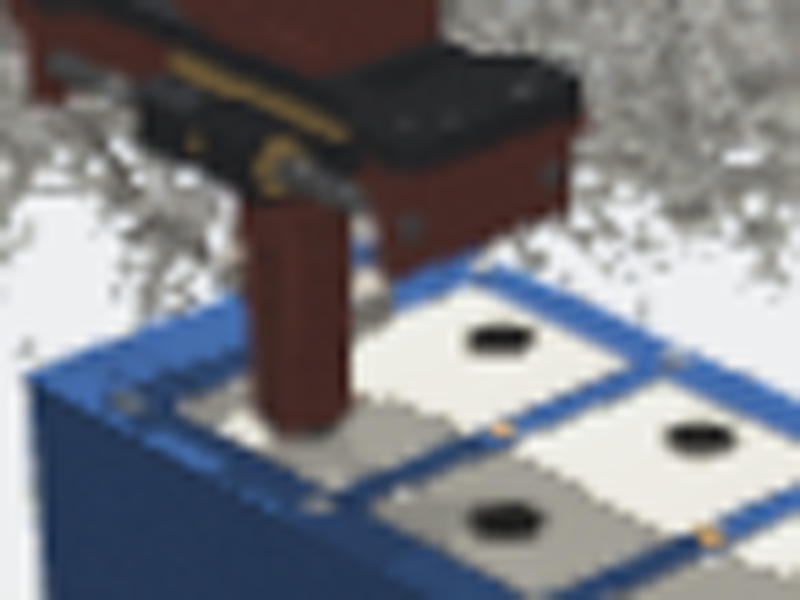

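The picture shows the finger standing on hatch 1's near pad at crop (300,430). It met 12 N with less than 1 mm of give, so hatch 1 is packed. Contact comes at TCP z ≈ 0.0525. On to hatch 2.

play_rows(
  translation=[
    [0,0,-0.06],
    [0,0,-0.06],
    [0,-0.177,0],
    [0,-0.177,0],
    [0,-0.177,0],
    [0,-0.177,0],
    [0,0,0.05],
    [0,0,0.03],
    [0,0,0.01],
    [0,0,0.01],
    [0,0,0.01],
    [0,0,0.01],
    [0,0,0],
  ],
  yaw=[0,0,0,0,0,0,0,0,0,0,0,0,0],
  hand=[0,0,0,0,0,0,0,0,0,0,0,0,0],
)

```text
t: 10.3
position: [0.436, -0.0055, 0.0513]
tool_rot: [-0.279, -3.129, -0.0]
wrist_force: [-1.0, 1.7, 1.9]
opening: 0.0007
grasp_force: 1.1
```

play_rows(
  translation=[
    [0,0,0.006],
    [0,0,0.006],
    [0,0,0],
  ],
  yaw=[0,0,0],
  hand=[0,0,0],
)

```text
t: 10.68
position: [0.436, -0.0058, 0.0498]
tool_rot: [-0.279, -3.129, 0.0]
wrist_force: [-0.6, 2.4, 2.7]
opening: 0.0006
grasp_force: 1.6
```

play_rows(
  translation=[
    [0,0,0.01],
    [0,0,0.01],
    [0,0,0.01],
    [0,0,0],
  ],
  yaw=[0,0,0,0],
  hand=[0,0,0,0],
)

```text
t: 11.18
position: [0.436, -0.0059, 0.0461]
tool_rot: [-0.279, -3.129, 0.0]
wrist_force: [-0.8, 2.2, 2.5]
opening: 0.0006
grasp_force: 1.2
```

Hatch 2 gave more than 5 mm at about 2.5 N, so it is the free one. I'll push it open along a shallow arc.

play_rows(
  translation=[
    [-0.003,0,0.015],
    [-0.004,0,0.015],
    [-0.005,0,0.015],
    [-0.006,0,0.015],
    [-0.007,0,0.015],
    [0,0,0],
  ],
  yaw=[0,0,0,0,0,0],
  hand=[0,0,0,0,0,0],
)

```text
t: 11.92
position: [0.4387, -0.0063, 0.037]
tool_rot: [-0.278, -3.128, 0.0]
wrist_force: [-2.3, 1.4, 1.0]
opening: 0.0003
grasp_force: 1.2
```

play_rows(
  translation=[
    [-0.007,0,0.01],
    [-0.007,0,0.01],
    [0,0,0],
  ],
  yaw=[0,0,0],
  hand=[0,0,0],
)

```text
t: 12.3
position: [0.4404, -0.0066, 0.0346]
tool_rot: [-0.278, -3.129, 0.0]
wrist_force: [-0.9, 0.2, 2.8]
opening: 0.0003
grasp_force: 1.1
```

play_rows(
  translation=[
    [0,0,0.01],
    [0,0,0.01],
    [0,0,0.01],
    [0,0,0],
  ],
  yaw=[0,0,0,0],
  hand=[0,0,0,0],
)

```text
t: 12.8
position: [0.4422, -0.007, 0.0322]
tool_rot: [0.278, 3.127, -0.001]
wrist_force: [-3.0, -0.3, 13.5]
opening: 0.0007
grasp_force: 6.7
```

play_rows(
  translation=[
    [0,0,0.01],
    [0,0,0.01],
    [0,0,0],
  ],
  yaw=[0,0,0],
  hand=[0,0,0],
)

```text
t: 13.18
position: [0.4425, -0.007, 0.0314]
tool_rot: [0.278, 3.125, -0.001]
wrist_force: [-10.2, 1.5, 38.9]
opening: 0.0004
grasp_force: 17.6
```

The force has risen, so the hatch is at its stop. I'll back off at once, straight up and then away.

play_rows(
  translation=[
    [0,0,-0.02],
    [0.01,0,-0.03],
    [0,0,-0.1],
    [0,0,-0.2],
    [0,0,-0.3],
    [0,0,-0.35],
    [0,0.3,-0.2],
    [0,0.4,0],
    [0,0.4,0],
    [0,0.4,0],
    [0,0.4,0],
    [0,0.2,0],
    [0,0,0],
  ],
  yaw=[0,0,0,0,0,0,0,0,0,0,0,0,0],
  hand=[0,0,0,0,0,0,0,0,0,0,0,0,0],
)

```text
t: 14.8
position: [0.4845, 0.2431, 0.1731]
tool_rot: [0.275, 3.129, 0.001]
wrist_force: [0.2, 0.5, -0.1]
opening: 0.0007
grasp_force: 0.0
```

```bash
python3 - <<'E'
from h import *
b=arm.snapshot("scene");a=arm.snapshot("top")
f=lambda i,x,y:cv2.resize(i[y:y+90,x:x+120],(400,300),interpolation=cv2.INTER_CUBIC)
f2=lambda i:cv2.resize(i[130:265,180:360],(400,300),interpolation=cv2.INTER_CUBIC)
g=lambda i:cv2.resize(i[130:265,160:400],(400,300),interpolation=cv2.INTER_CUBIC)
cv2.imwrite("pics/end.png",np.hstack([g(a),f2(b)]))
s=arm.read_state();print(s["t"],s["position"],s["wrist_force"])
E
```

```text
14.9 [0.4838079 0.2411409 0.1728908] [ 0.15024525 -0.49816921 -0.21874396]
```

View pics/end.png

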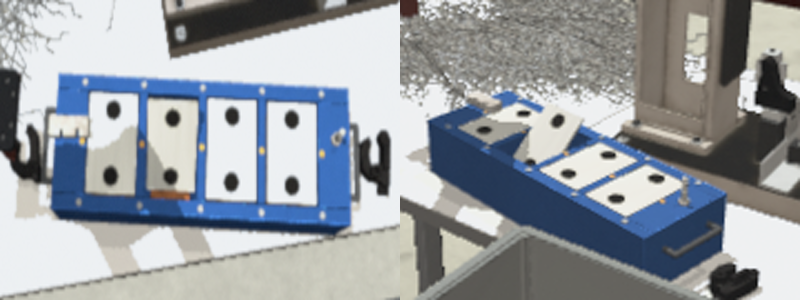

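The picture shows hatch 2 wide open, near end down and far end up (scene crop (550,125), top crop (172,145)). The gauge block, bolt and clips are where they were, and the arm is clear.

```bash
python3 -c "
from rig import arm
print(arm.job_done())"
```

```text
the job is handed in; nothing more can be done
None
```

Hatch 2 was the free one: it is pushed open to its stop with the near end down, the arm is clear, and the job is handed in; my last push against the stop peaked at about 39 N, harder than "gently" calls for.

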